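# Turn the braai order tokens over into their box

### The job

The braai is over: clear away the blue order tokens. Take the meat pounder, knock the turner's orange release pin fully home with it (not with the fingers) so that the shutter opens, then send every token, blue side up, down the twisted wire guide so that all lie white side up in the clear box, and leave the pounder standing on its cork coaster, with the pepper mill, skewer vase, grill brush and spice jar left where they are.

Things in the scene. Friction and masses are not known exactly. Their poses are not given: they have to be found in the camera images.
- pin (a joint): depth in m to which the release pin has been driven down: about 0 = standing up (shutter shut), 0.015 = fully home (shutter fully open). Its spring and catch together resist with about 5 to 6 N; it stays at whatever depth it is left.
- pin_top (a point): centre of the top face of the orange release pin head (22 mm across), at the clear-box end of the turner: 84 mm above the table when up, 69 mm when fully home. The pin goes straight down into a dark steel post (38 mm across, top 58 mm above the table). The clear box ends 30 mm from the pin axis and is lower than the pin head there.
- turner: the token turner, a fixture that does not move: dark wooden foot 120 x 360 x 14 mm carrying, along its own +y, an open steel hopper (high end), a steel-wire guide that slopes down at 48 degrees and twists by half a turn, a clear roofed box, then the release pin. Highest part: hopper rim, 265 mm up. Origin: on the table under the foot; x across, y the way tokens travel, z up.
- hopper (a point): middle of the hopper's polished ramp, 214 mm above the table. The ramp falls at 48 degrees to the turner's +y, 42 mm wide, between sides that flare to 69 mm; open above, 25 mm behind and 30 mm ahead of this point. No rim is over 265 mm above the table. A token let go flat, blue side up, with its underside 40 to 60 mm above this point drops in and slides through by itself in about 1 s.
- shutter (a joint): position in m of the orange shutter blade that closes the lower end of the hopper: 0 = shut, 0.048 = fully drawn aside to the turner's +x. It is linked to the pin (3.2 times the pin's depth) and holds tokens back unless it is open.
- box_mid (a point): point on the middle of the floor of the clear roofed box at the lower end of the guide, 44 mm above the table. The floor falls at 18 degrees along the turner's +y; inside it is 82 mm wide (x), 130 mm long and 30 mm high, with a 12 mm pillar at the middle of its low end. The only way in is through the guide. Axes as the turner's.
- pounder: meat pounder (upright mallet): flat round steel head 56 mm across and 20 mm thick, with an upright round dark wooden handle 24 mm thick that ends 115 mm above the striking face; 0.36 to 0.56 kg. It stands on its head. Origin: centre of the flat striking face underneath; z up along the handle.
- pounder_grip (a point): point on the axis of the pounder's handle, 85 mm above the striking face, where it is well gripped from above.
- coaster: round cork coaster 90 mm across, 5 mm thick, fixed to the tiles, the place of the pounder. Origin: centre of its underside, on the table.
- mill: bystander: small white ceramic pepper mill, 52 mm across, 124 mm high. Origin: centre of its foot.
- vase: bystander: glass vase 72 mm across, 110 mm high, with steel kebab skewers standing in it up to 216 mm. Origin: centre of its foot.
- brush: bystander: wooden grill brush with wire bristles lying on the tiles, 270 mm long, 55 mm wide, 28 mm high. Origin: on the tiles below the middle of its length.
- spice: bystander: clear plastic jar with red twist cap, 54 mm across, 85 mm high. Origin: centre of its foot.
- token1: order token: glazed ceramic disc 34 mm across and 6 mm thick, 16 to 28 g, blue on one face and white on the other; lies on the tiles blue side up at the start. Origin: centre of the white face; z points out of the blue face. May be absent (None).
- token2: order token: glazed ceramic disc 34 mm across and 6 mm thick, 16 to 28 g, blue on one face and white on the other; lies on the tiles blue side up at the start. Origin: centre of the white face; z points out of the blue face. May be absent (None).
- token3: order token: glazed ceramic disc 34 mm across and 6 mm thick, 16 to 28 g, blue on one face and white on the other; lies on the tiles blue side up at the start. Origin: centre of the white face; z points out of the blue face. May be absent (None).
- token4: order token: glazed ceramic disc 34 mm across and 6 mm thick, 16 to 28 g, blue on one face and white on the other; lies on the tiles blue side up at the start. Origin: centre of the white face; z points out of the blue face. May be absent (None).
- token5: order token: glazed ceramic disc 34 mm across and 6 mm thick, 16 to 28 g, blue on one face and white on the other; lies on the tiles blue side up at the start. Origin: centre of the white face; z points out of the blue face. May be absent (None).

How it is judged:
By the outcome, as a careful person would: the job done as asked, in the order asked, and still so for the second after the job is handed in, with the robot touching nothing.
Of token1, token2, token3, token4, token5 only 3 to 5 are there at a start; the rules pass over those that are not, and their reading is None.
At some moment in a run one of pounder, token1, token2, token3, token4, token5 may be knocked a few centimetres aside while the robot is not near it.
It also fails if it takes over 210 s, if anything falls off the work surface, if the arm or the gripper's body presses on something with over 40 N, if the wrist force passes 120 N, or if a joint passes its speed limit or range.

### The arm

A 6-joint arm with a two-finger parallel gripper is mounted at the origin on the work surface. World frame = base frame: x ahead of the robot, y to its left, z up, the work surface at z = 0. Lengths are in m, angles in rad, forces in N, time in s.
With the tool pointing down it reaches from about 0.275 to 0.875 m from the base axis. Payload 12.5 kg.
Tool frame: the origin (TCP) lies at the very end of the fingers, on their centre line; the grasp point (between the pads) lies 19 mm behind it; x points along the fingers, y is the direction in which the jaws open and shut, and the axes are right-handed (so a half turn about x gives the same grasp; the last joint's range is limited). The gripper opens to 85 mm and grips with 20 to 120 N. Pads are 22 mm wide; open, the fingers measure 114 mm over their backs; the gripper's body (76 mm by 85 mm) begins 54 mm behind the grasp point. The pads swing forward as they close: fully open they stand 13 mm farther back than shut.
Start: joints at [-1.226, 0.351, 1.652, -0, 1.139, -0.085], TCP at [0.229, -0.5, 0.231] pointing down, gripper open.
Joint ranges: [-2.75, 2.75], [-0.79, 2.1], [0.01, 2.65], [-1.57, 4.71], [0.07, 3.14], [-2.87, 2.87]. Speed limits (rad/s): [2.22, 2.22, 2.79, 3.14, 3.14, 3.14].

### API

Orientations are given as a 3x3 rotation matrix whose columns are the frame's x, y, z axes.
In Python, from bench import manip gives the robot as it stands. Calls block until the motion is done:
- manip.move_ptp(position, orientation): joint-space move of the TCP to a pose.
- manip.move_l(position, attitude=None, max_speed=0.15): straight line of the TCP; attitude=None keeps the orientation; max_speed is the mean speed in m/s.
- manip.move_j(angles): joint-space move.
- manip.set_gripper(opening, effort=None): opening from 0.0 (shut) to 1.0 (fully open); effort is the grip in N (None keeps the last); returns when the fingers have stopped.
- manip.dwell(seconds).
- manip.inverse_kinematics(position, orientation): joint angles nearest the present ones, or None.
- manip.grab_frame(name): name is "scene" or "top"; returns (picture, depth): 420x560x3 uint8, red, green, blue; 420x560 float32, m along the optical axis (not along the pixel's ray), 0 where there is no reading.
- manip.get_calibration(name): a dict with "camera_matrix" (3x3 intrinsics, pixels), "R" (3x3) and "t" (3): a world point X has camera coordinates R X + t. Camera axes: x right, y down, z forward; pixel columns grow to the right and rows downward; lengths in m; the calibration is good to about 2 mm. A picture is of the moment at which its call begins. get_calibration takes no time and is no camera call.
A pose or a line that the arm cannot do raises manip.Unreachable and nothing moves.
- manip.sign_off(): hands the job in, once; it reports no verdict.
Trained networks look in the newest picture that a camera, given by its name, has taken for a name from the list of things; names that differ only in an ending like _2 or _b are one class to them, and where a whole thing is asked for, a point or a joint stands for the part that bears it (a point fixed in the world has none). Each returns a list of dicts, best first, with "confidence" (0 to 1); they miss things now and then, are a little off and sometimes report something else, mostly with a low value. They report only what shows in the picture. A call takes as long as a camera call.
- manip.look_for(camera, name): "at" ([x, y, z] in m, in world coordinates, good to about 4 mm: the middle of the surface that is visible of it).
Readings, each from a call of its own:
- manip.current_time(): time.
- manip.current_qpos(): joint angles.
- manip.current_joint_vel(): joint speeds.
- manip.current_joint_torque(): joint torques, N m.
- manip.current_ee_pos(): TCP position.
- manip.current_tcp_rot(): TCP orientation.
- manip.current_force(): force on the tool from outside, world axes, zero at the start.
- manip.current_ft_torque(): the same for the moment, N m.
- manip.current_grip_width(): opening from 0.0 (shut) to 1.0 (fully open).
Only numpy, scipy, OpenCV 4.12 (cv2) and the standard library are available. Lean on these libraries where they do the work, as an engineer would, in place of code of your own. Each camera call takes 0.05 s, during which the arm holds its last target.

## Working session

There is one attempt and no reset: what is moved stays moved. The work goes in short steps, each a Python script; the robot and the scene stay as the last script left them, time stands still between calls to the robot, and variables do not carry over. Pictures are saved under pics/ and viewed, and the job is handed in when it is done.

```bash
ls; mkdir -p pics
python3 - <<'E'
from bench import manip
import cv2
for n in("scene","top"):
    im,d=manip.grab_frame(n); cv2.imwrite(f"pics/{n}0.png",im[:,:,::-1])
    c=manip.get_calibration(n); print(n,c)
    for k in ["pin_top","turner","hopper","box_mid","pounder","coaster","mill","vase","brush","spice","token1","shutter"]:
        print(k,[([round(float(v),3) for v in r["at"]],round(r["confidence"],2)) for r in manip.look_for(n,k)])
print(manip.current_time())
E
```

```text
pics
scene {'camera_matrix': array([[527.81401977,   0.        , 283.92579561],
       [  0.        , 527.81401977, 210.77601497],
       [  0.        ,   0.        ,   1.        ]]), 'R': array([[ 0.59541096,  0.80329783, -0.01408472],
       [ 0.64310128, -0.48703341, -0.59094771],
       [-0.48156674,  0.34279884, -0.8065869 ]]), 't': array([-0.34785044, -0.28966302,  1.6350277 ])}
pin_top [([0.478, -0.404, 0.009], 0.5)]
turner [([0.55, 0.123, 0.024], 0.72)]
hopper [([0.554, 0.123, 0.025], 0.87)]
box_mid [([0.551, 0.123, 0.023], 0.68)]
pounder [([0.455, -0.282, 0.018], 0.97), ([0.357, 0.314, 0.071], 0.49)]
coaster [([0.631, -0.272, 0.006], 0.95), ([0.556, 0.064, 0.202], 0.36), ([0.784, -0.126, 0.071], 0.23)]
mill [([0.359, 0.315, 0.072], 0.71)]
vase [([0.78, -0.127, 0.074], 0.73), ([0.555, 0.062, 0.202], 0.66), ([0.458, -0.283, 0.019], 0.53)]
brush [([0.783, -0.129, 0.072], 0.73), ([0.751, 0.13, 0.027], 0.7)]
spice [([0.694, 0.358, 0.061], 0.8), ([0.752, 0.13, 0.025], 0.57)]
token1 [([0.478, -0.403, 0.01], 0.73), ([0.639, -0.179, 0.005], 0.65), ([0.536, -0.302, 0.008], 0.63)]
shut
[... 343 characters left out ...]
906, -0.99343107]]), 't': array([-0.00539552,  0.57729179,  1.53313551])}
pin_top [([0.736, 0.137, 0.03], 0.5)]
turner [([0.531, 0.159, 0.061], 0.87), ([0.511, 0.311, 0.082], 0.18)]
hopper [([0.528, 0.157, 0.056], 0.66)]
box_mid [([0.531, 0.154, 0.052], 0.87)]
pounder [([0.445, -0.267, 0.021], 0.72)]
coaster [([0.629, -0.276, 0.001], 0.96)]
mill [([0.349, 0.314, 0.092], 0.56)]
vase [([0.781, -0.12, 0.072], 0.66)]
brush [([0.736, 0.138, 0.032], 0.67), ([0.532, 0.156, 0.057], 0.3)]
spice [([0.678, 0.366, 0.086], 0.66), ([0.483, -0.403, 0.007], 0.33)]
token1 [([0.48, -0.405, 0.007], 0.65), ([0.535, -0.307, 0.004], 0.57), ([0.638, -0.181, 0.005], 0.55)]
shutter [([0.55, 0.058, 0.196], 0.57)]
1.3
```

View pics/scene0.png

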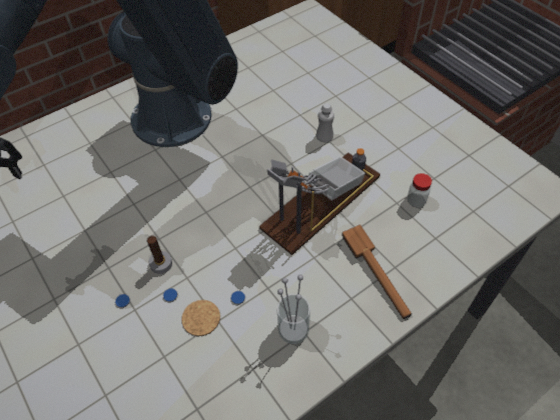

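View pics/top0.png

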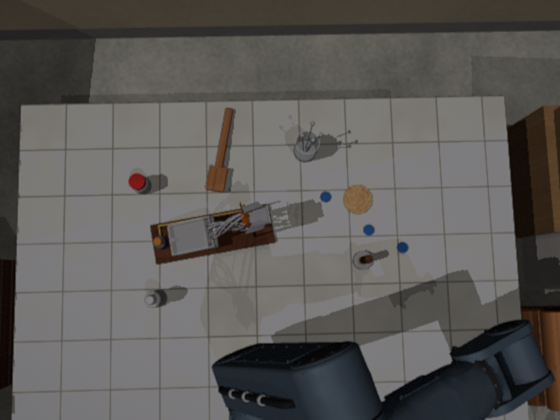

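Three blue tokens show: scene (122,300), (170,295), (238,297), and top (403,247), (369,230), (326,197). The turner's hopper is at about (257,218) and its pin at (160,242) in top. I'll zoom in and measure the turner.

```bash
cat > h.py <<'E'
from bench import manip
import numpy as np, cv2
from scipy.spatial.transform import Rotation as Rot
def cal(n):
    c=manip.get_calibration(n); return c["camera_matrix"],c["R"],c["t"]
def cloud(n,d):
    K,R,t=cal(n); v,u=np.mgrid[0:420,0:560]
    P=np.stack([(u-K[0,2])*d/K[0,0],(v-K[1,2])*d/K[1,1],d],-1)
    W=(P-t)@R
    W[d==0]=np.nan
    return W
def proj(n,X):
    K,R,t=cal(n); p=K@(R@np.array(X)+t); return p[:2]/p[2]
def atz(n,u,v,z):
    K,R,t=cal(n); r=R.T@np.linalg.solve(K,[u,v,1]); o=-R.T@t; return o+r*(z-o[2])/r[2]
def mask(im,lo,hi): return cv2.inRange(cv2.cvtColor(im,cv2.COLOR_RGB2HSV),lo,hi)
def blobs(m,amin=15):
    n,l,s,c=cv2.connectedComponentsWithStats(m); return [(i,s[i,4],c[i]) for i in range(1,n) if s[i,4]>=amin],l
def down(a):  # tool x down, jaw axis y at world angle a
    x=np.array([0,0,-1.]);y=np.array([np.cos(a),np.sin(a),0]);return np.stack([x,y,np.cross(x,y)],1)
E
cat > s1.py <<'E'
from h import *
fr={}
for n in("scene","top"):
    im,d=manip.grab_frame(n); W=cloud(n,d)
    np.savez(f"{n}1.npz",im=im,d=d)
    for nm,lo,hi in(("blue",(100,120,50),(125,255,255)),("orange",(5,190,120),(18,255,255)),("cork",(10,90,100),(22,190,255))):
        b,l=blobs(mask(im,lo,hi))
        for i,a,c in b:
            w=W[l==i]; z=np.nanmedian(w,0)
            print(n,nm,a,c.round(1),"med",z.round(3), "zr",np.nanmin(w[:,2]).round(3),np.nanmax(w[:,2]).round(3),"at z0.006",atz(n,*c,0.006).round(3))
    b=(130,200,290,275) if n=="top" else (250,130,390,250)
    x0,y0,x1,y1=b
    cv2.imwrite(f"pics/{n}1z.png",cv2.resize(im[y0:y1,x0:x1,::-1],None,fx=5,fy=5,interpolation=cv2.INTER_CUBIC))
E
python3 s1.py
```

```text
scene blue 124 [169.8 294.6] med [ 0.537 -0.306  0.006] zr 0.001 0.01 at z0.006 [ 0.537 -0.306  0.006]
scene blue 121 [237.6 297.1] med [ 0.64  -0.179  0.006] zr -0.001 0.011 at z0.006 [ 0.641 -0.179  0.006]
scene blue 122 [122.1 300.3] med [ 0.482 -0.405  0.006] zr -0.0 0.011 at z0.006 [ 0.482 -0.405  0.006]
scene cork 34 [360.1 151.2] med [0.511 0.313 0.081] zr 0.075 0.085 at z0.006 [0.464 0.365 0.006]
scene cork 20 [368.  172.6] med [0.544 0.319 0.02 ] zr 0.011 0.026 at z0.006 [0.538 0.328 0.006]
scene cork 33 [292.8 173.6] med [0.547 0.058 0.203] zr 0.195 0.262 at z0.006 [0.413 0.158 0.006]
scene cork 39 [360.6 186.1] med [0.569 0.272 0.02 ] zr 0.008 0.025 at z0.006 [0.562 0.28  0.006]
scene cork 15 [304.1 185.1] med [0.586 0.059 0.199] zr 0.195 0.203 at z0.006 [0.465 0.158 0.006]
scene cork 35 [342.8 201.8] med [0.582 0.196 0.021] zr 0.009 0.026 at z0.006 [0.574 0.205 0.006]
scene cork 53 [322.8 219.4] med [0.594 0.118 0.02 ] zr 0.009 0.027 at z0.006 [0.587 0.126 0.006]
scene cork 1075 [373. 262.] med [0.743 0.132 0.025] zr 0.009 0.038 at z0.006 [0.763 0.143 0.006]
scene cork 10
[... 288 characters left out ...]
  0.006]
top blue 75 [402.3 247. ] med [ 0.481 -0.404  0.005] zr -0.006 0.016 at z0.006 [ 0.481 -0.404  0.006]
top orange 25 [156.9 240.8] med [0.512 0.314 0.084] zr 0.078 0.088 at z0.006 [0.518 0.329 0.006]
top cork 166 [221.7 138.1] med [0.821 0.13  0.022] zr 0.01 0.033 at z0.006 [0.827 0.132 0.006]
top cork 88 [210.9 177.7] med [0.7   0.164 0.029] zr 0.019 0.044 at z0.006 [0.705 0.166 0.006]
top cork 118 [219.7 181.2] med [0.685 0.14  0.03 ] zr 0.018 0.037 at z0.006 [0.694 0.14  0.006]
top cork 636 [357.4 198.8] med [ 0.63  -0.276  0.005] zr -0.006 0.017 at z0.006 [ 0.63  -0.276  0.006]
top cork 340 [556.5 343.7] med [ 0.151 -1.033 -0.344] zr -0.362 -0.328 at z0.006 [ 0.185 -0.846  0.006]
```

View pics/scene1z.png

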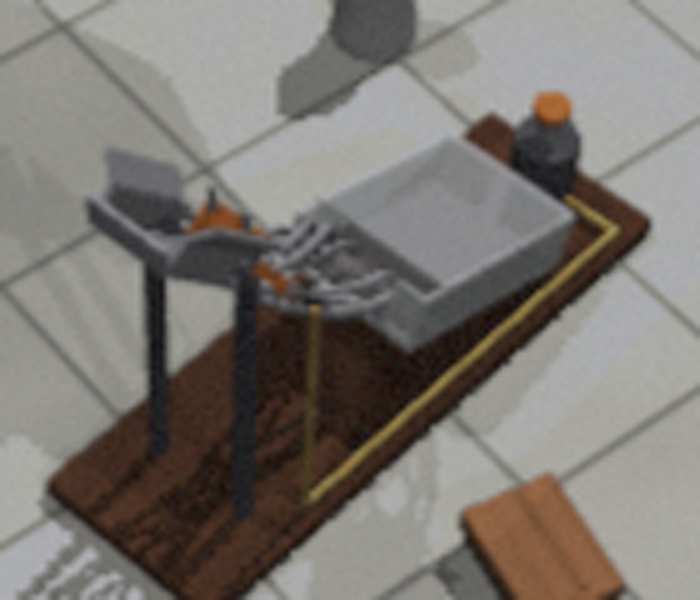

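View pics/top1z.png

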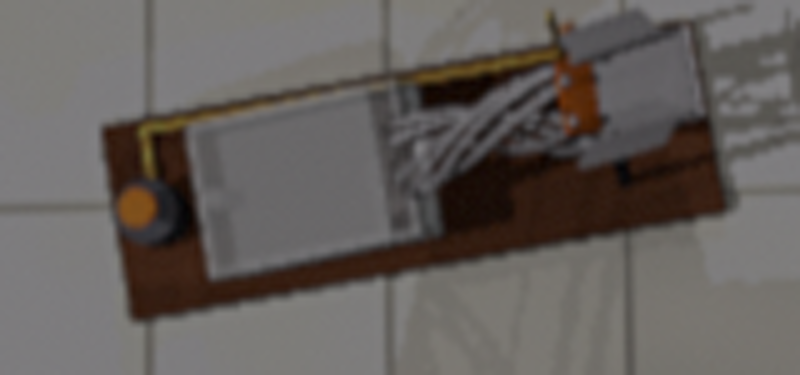

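```bash
cat > s2.py <<'E'
from h import *
T=np.load("top1.npz");S=np.load("scene1.npz")
f=lambda x,y:(130+(x-2)/5,200+(y-2)/5)
g=lambda x,y:(250+(x-2)/5,130+(y-2)/5)
for n,q,p in(("top",f,[(104,126),(130,320),(733,208)]),("scene",g,[(490,115),(648,225),(50,487)])):
    P=[atz(n,*q(*c),0.014) for c in p]; print(n,np.round(P,3))
print("hop c", atz("top",*f(642,75),0.214))
print("pin", atz("top",*f(137,206),0.084), atz("scene",*g(552,107),0.084))
# hopper points
for n,D in(("top",T),("scene",S)):
    W=cloud(n,D["d"]); w=W.reshape(-1,3); c=D["im"].reshape(-1,3).astype(int)
    m=(w[:,2]>0.17)&(w[:,2]<0.275)&(abs(w[:,0]-.56)<.12)&(abs(w[:,1]-.05)<.12)
    q=w[m]; print(n,m.sum(),q.min(0).round(3),q.max(0).round(3),q.mean(0).round(3))
    # pounder
    m=(w[:,2]>0.012)&(w[:,2]<0.14)&(abs(w[:,0]-.45)<.06)&(abs(w[:,1]+.28)<.06)
    q=w[m]
    for a,b in((.014,.026),(.04,.06),(.06,.08),(.08,.1),(.1,.13)):
        k=q[(q[:,2]>a)&(q[:,2]<b)]; print("pounder",n,a,len(k),(k.mean(0).round(3),k.min(0).round(3),k.max(0).round(3)) if len(k) else"")
E
python3 s2.py
```

```text
top [[ 0.565  0.347  0.014]
 [ 0.45   0.332  0.014]
 [ 0.507 -0.026  0.014]]
scene [[ 0.451  0.327  0.014]
 [ 0.567  0.343  0.014]
 [ 0.511 -0.024  0.014]]
hop c [0.5642248  0.02379754 0.214     ]
pin [0.51181878 0.31334393 0.084     ] [0.51190003 0.31119233 0.084     ]
top 759 [ 0.517 -0.007  0.17 ] [0.603 0.105 0.267] [0.558 0.037 0.219]
pounder top 0.014 173 (array([ 0.443, -0.274,  0.02 ]), array([ 0.418, -0.305,  0.014]), array([ 0.472, -0.252,  0.026]))
pounder top 0.04 12 (array([ 0.445, -0.27 ,  0.05 ]), array([ 0.435, -0.273,  0.042]), array([ 0.453, -0.268,  0.059]))
pounder top 0.06 9 (array([ 0.443, -0.272,  0.071]), array([ 0.434, -0.276,  0.063]), array([ 0.455, -0.268,  0.08 ]))
pounder top 0.08 12 (array([ 0.443, -0.272,  0.09 ]), array([ 0.434, -0.279,  0.08 ]), array([ 0.456, -0.268,  0.098]))
pounder top 0.1 63 (array([ 0.445, -0.279,  0.114]), array([ 0.433, -0.291,  0.102]), array([ 0.455, -0.268,  0.119]))
scene 724 [ 0.516 -0.01   0.171] [0.603 0.103 0.265] [0.559 0.033 0.223]
pounder scene 0.014 252 (array([ 0.452, -0.283,  0.02 ]), array([ 0.42 , -0.309,  0.014]), array([ 0.473, -0.255,  0.026]))
pounder scene 0.04 47 (array([ 0.453, -0.283,  0.05 ]), array([ 0.445, -0.293,  0.041]), array([ 0.458, -0.271,  0.06 ]))
pounder scene 0.06 44 (array([ 0.453, -0.283,  0.071]), array([ 0.443, -0.294,  0.061]), array([ 0.458, -0.271,  0.08 ]))
pounder scene 0.08 49 (array([ 0.453, -0.283,  0.09 ]), array([ 0.443, -0.293,  0.08 ]), array([ 0.458, -0.27 ,  0.1  ]))
pounder scene 0.1 95 (array([ 0.448, -0.282,  0.112]), array([ 0.432, -0.293,  0.1  ]), array([ 0.458, -0.271,  0.119]))
```

```bash
cat > s3.py <<'E'
from h import *
a=np.deg2rad(9.25); C=np.array([.5375,.160]); X=np.array([np.cos(a),np.sin(a)]);Y=np.array([-np.sin(a),np.cos(a)])
for n in("top","scene"):
    D=np.load(n+"1.npz"); W=cloud(n,D["d"]); w=W.reshape(-1,3)
    l=np.c_[(w[:,:2]-C)@X,(w[:,:2]-C)@Y,w[:,2]]
    m=(l[:,2]>.16)&(l[:,2]<.28)&(abs(l[:,0])<.06)&(abs(l[:,1]+.13)<.07); q=l[m]
    for y in np.arange(-.19,-.06,.01):
        k=q[(q[:,1]>=y)&(q[:,1]<y+.01)]
        if len(k)>3:
            mid=k[abs(k[:,0])<.012]
            print(n,round(y+.005,3),len(k),"x",k[:,0].min().round(3),k[:,0].max().round(3),"midz",np.median(mid[:,2]).round(3) if len(mid) else None)
for a in (0,90,45):
  for p in((.445,-.28,.066),(.445,-.28,.4),(.512,.312,.4),(.512,.312,.13),(.631,-.277,.07)):
    q=manip.inverse_kinematics(p,down(np.deg2rad(a))); print(a,p,None if q is None else np.round(q,2))
E
python3 s3.py
```

```text
top -0.165 47 x -0.027 0.021 midz 0.255
top -0.155 75 x -0.027 0.023 midz 0.237
top -0.145 100 x -0.037 0.031 midz 0.224
top -0.135 108 x -0.037 0.033 midz 0.213
top -0.125 110 x -0.038 0.033 midz 0.202
top -0.115 107 x -0.038 0.033 midz 0.193
top -0.105 102 x -0.038 0.04 midz 0.2
top -0.095 57 x -0.037 0.051 midz 0.206
top -0.085 31 x -0.023 0.021 midz 0.189
top -0.075 23 x -0.018 0.019 midz 0.18
top -0.065 23 x -0.007 0.017 midz 0.174
scene -0.165 111 x -0.028 0.022 midz 0.253
scene -0.155 44 x -0.029 0.026 midz None
scene -0.145 86 x -0.04 0.032 midz 0.222
scene -0.135 92 x -0.037 0.032 midz 0.212
scene -0.125 145 x -0.037 0.032 midz None
scene -0.115 83 x -0.038 0.032 midz None
scene -0.105 112 x -0.037 0.053 midz 0.207
scene -0.095 47 x -0.038 0.051 midz 0.206
scene -0.085 9 x 0.004 0.02 midz 0.187
scene -0.075 14 x 0.0 0.019 midz 0.181
scene -0.065 14 x -0.003 0.015 midz 0.171
0 (0.445, -0.28, 0.066) [-0.65  0.54  1.84 -0.    0.76 -0.65]
0 (0.445, -0.28, 0.4) [-0.65  0.19  1.46 -0.    1.5  -0.65]
0 (0.512, 0.312, 0.4) [ 0.47  0.34  1.26 -0.    1.54  0.47]
0 (0.512, 0.312, 0.13) [ 0.47  0.56  1.61 -0.    0.98  0.47]
0 (0.631, -0.277, 0.07) [-0.48  0.78  1.37 -0.    1.   -0.48]
90 (0.445, -0.28, 0.066) [-0.65  0.54  1.84 -0.    0.76 -2.22]
90 (0.445, -0.28, 0.4) [-0.65  0.19  1.46 -0.    1.5  -2.22]
90 (0.512, 0.312, 0.4) [ 0.47  0.34  1.26 -0.    1.54 -1.1 ]
90 (0.512, 0.312, 0.13) [ 0.47  0.56  1.61 -0.    0.98 -1.1 ]
90 (0.631, -0.277, 0.07) [-0.48  0.78  1.37 -0.    1.   -2.05]
45 (0.445, -0.28, 0.066) [-0.65  0.54  1.84 -0.    0.76 -1.44]
45 (0.445, -0.28, 0.4) [-0.65  0.19  1.46 -0.    1.5  -1.44]
45 (0.512, 0.312, 0.4) [ 0.47  0.34  1.26 -0.    1.54 -0.32]
45 (0.512, 0.312, 0.13) [ 0.47  0.56  1.61 -0.    0.98 -0.32]
45 (0.631, -0.277, 0.07) [-0.48  0.78  1.37 -0.    1.   -1.27]
```

```bash
cat > s4.py <<'E'
from h import *
A=down(0.0)
manip.set_gripper(1.0,70)
manip.move_ptp((.445,-.28,.24),A)
manip.move_l((.445,-.28,.067),max_speed=.15)
print(manip.current_ee_pos(),manip.current_force())
manip.set_gripper(0.0,70); print("w",manip.current_grip_width())
manip.move_l((.445,-.28,.12),max_speed=.1)
print(manip.current_force(),manip.current_time())
for n in("scene","top"):
    im,d=manip.grab_frame(n);np.savez(f"{n}2.npz",im=im,d=d)
    cv2.imwrite(f"pics/{n}2.png",im[:,:,::-1])
    W=cloud(n,d);b,l=blobs(mask(im,(100,120,50),(125,255,255)))
    for i,a,c in b: print(n,a,c.round(1),atz(n,*c,.006).round(3))
E
python3 s4.py
```

```text
[ 0.44533672 -0.28031348  0.0677127 ] [-0.50140286 -0.62887301  0.30164945]
w 0.2619879128861559
[ 0.67477702 -0.33547103 -5.29910163] 5.375
scene 123 [169.9 294.6] [ 0.537 -0.306  0.006]
scene 121 [237.6 297. ] [ 0.64  -0.179  0.006]
scene 117 [122.1 300.2] [ 0.482 -0.405  0.006]
top 73 [325.4 196.4] [ 0.64  -0.179  0.006]
top 71 [368.1 229.3] [ 0.537 -0.304  0.006]
```

```bash
python3 -c "
import cv2,numpy as np
a=cv2.imread('pics/scene2.png');b=cv2.imread('pics/top2.png')
cv2.imwrite('pics/c2.png',cv2.resize(a,(784,588)));cv2.imwrite('pics/c2t.png',b)"
```

```text
(no output)
```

View pics/c2.png

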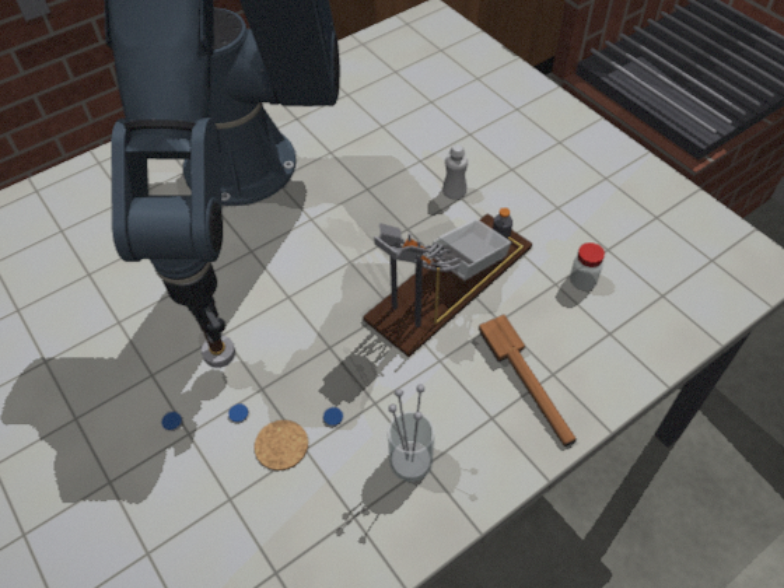

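View pics/c2t.png

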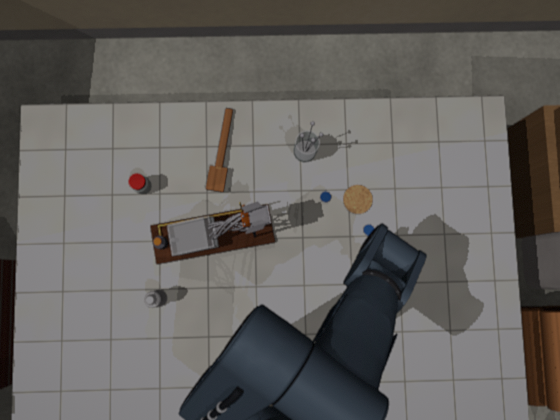

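The pounder hangs upright in the gripper, with its head at (218,350) in the enlarged scene view. Only three tokens are on the tiles. Next is the pin.

```bash
cat > s5.py <<'E'
from h import *
A=down(0.0)
manip.move_l((.445,-.28,.38),max_speed=.25)
manip.move_ptp((.512,.3125,.38),A)
manip.move_l((.512,.3125,.165),max_speed=.15)
F0=manip.current_force(); print("F0",F0, manip.current_ee_pos())
z=.165
while z>.128:
    z-=.002; manip.move_l((.512,.3125,z),max_speed=.04)
    f=manip.current_force()-F0; p=manip.current_ee_pos()
    print(round(z,4),p.round(4),f.round(1))
    if f[2]>18: break
print(manip.current_time())
for n in("scene","top"):
    im,d=manip.grab_frame(n)
    b=(130,200,290,275) if n=="top" else (250,110,410,230); x0,y0,x1,y1=b
    cv2.imwrite(f"pics/{n}5z.png",cv2.resize(im[y0:y1,x0:x1,::-1],None,fx=5,fy=5,interpolation=cv2.INTER_CUBIC))
E
python3 s5.py
```

```text
F0 [-0.6568354   0.64674864 -4.64217578] [0.51236074 0.3126844  0.1658068 ]
0.163 [0.512  0.3125 0.1631] [ 0.6 -1.4 -0.7]
0.161 [0.5119 0.3125 0.1609] [ 1.1 -1.  -0.8]
0.159 [0.5119 0.3125 0.1589] [ 1.5 -1.4 -0.3]
0.157 [0.5119 0.3124 0.1568] [ 0.8 -0.9 -0.2]
0.155 [0.5119 0.3125 0.1549] [ 1.7 -0.1 -0.3]
0.153 [0.5119 0.3125 0.1528] [ 0.9 -0.3 -0.5]
0.151 [0.5119 0.3125 0.1508] [ 0.7 -1.2  0.1]
0.149 [0.5121 0.3125 0.149 ] [ 0.8 -0.7  1.4]
0.147 [0.5121 0.3125 0.147 ] [ 1.1 -0.8  2.3]
0.145 [0.5121 0.3125 0.1449] [ 1.3 -0.1  1.5]
0.143 [0.5121 0.3125 0.1428] [ 2.1 -0.   2.5]
0.141 [0.512  0.3125 0.1408] [1.9 0.  2.5]
0.139 [0.512  0.3125 0.1388] [ 2.3 -0.   1.6]
0.137 [0.512  0.3124 0.1368] [ 1.7 -0.2  1.8]
0.135 [0.5123 0.3127 0.1361] [-1.3 -1.6 13.8]
0.133 [0.5126 0.313  0.1359] [-5.  -3.7 29.7]
14.3917
```

View pics/scene5z.png

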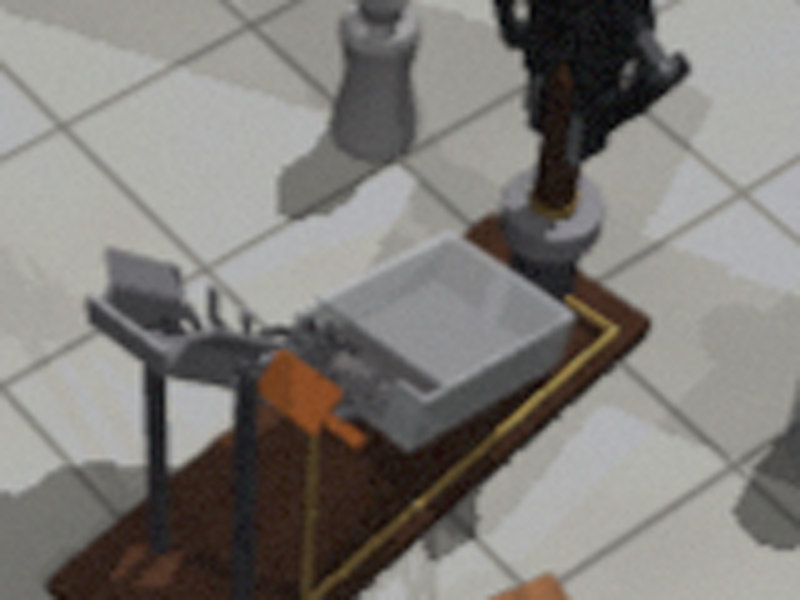

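The orange blade has been drawn aside at (300,390) in the zoom, and the force jumped at a hard stop at the expected depth. I'll lift off, check the pin, then place the pounder.

```bash
cat > s6.py <<'E'
from h import *
A=down(0.0)
manip.move_l((.512,.3125,.38),max_speed=.25)
manip.move_ptp((.631,-.277,.30),A)
for n in("scene","top"):
    im,d=manip.grab_frame(n);W=cloud(n,d)
    cv2.imwrite(f"pics/{n}6.png",im[:,:,::-1])
    b=(130,200,290,275) if n=="top" else (250,130,390,250); x0,y0,x1,y1=b
    cv2.imwrite(f"pics/{n}6z.png",cv2.resize(im[y0:y1,x0:x1,::-1],None,fx=5,fy=5,interpolation=cv2.INTER_CUBIC))
    for nm,lo,hi in(("blue",(100,120,50),(125,255,255)),("orange",(5,170,80),(18,255,255)),("cork",(10,90,100),(22,190,255))):
        b,l=blobs(mask(im,lo,hi),8)
        for i,a,c in b:
            print(n,nm,a,c.round(1),np.nanmedian(W[l==i],0).round(3))
print(manip.current_time())
E
python3 s6.py
```

```text
scene blue 125 [169.9 294.6] [ 0.537 -0.306  0.006]
scene blue 121 [237.6 297.1] [ 0.64  -0.179  0.005]
scene blue 124 [122.  300.4] [ 0.482 -0.405  0.005]
scene orange 27 [359.5 155.3] [0.513 0.31  0.068]
scene orange 159 [310.6 189.3] [0.604 0.064 0.199]
scene cork 39 [359.6 154.6] [0.511 0.312 0.067]
scene cork 24 [368.2 172.8] [0.545 0.32  0.019]
scene cork 86 [352.  193.6] [0.575 0.237 0.02 ]
scene cork 173 [310.6 188.6] [0.603 0.065 0.2  ]
scene cork 56 [323.1 219.2] [0.594 0.121 0.02 ]
scene cork 1097 [373.2 262.4] [0.745 0.132 0.025]
scene cork 10 [187.3 264. ] [ 0.642 -0.271  0.257]
scene cork 1036 [200.5 317.7] [ 0.632 -0.278  0.004]
top blue 73 [325.4 196.4] [ 0.64  -0.179  0.005]
top blue 46 [403.9 247.2] [ 0.478 -0.408  0.006]
top orange 60 [241.6 199.4] [0.606 0.068 0.201]
top orange 37 [158.1 241.5] [0.512 0.314 0.067]
top cork 174 [549.2 115.7] [ 1.006 -1.121 -0.418]
top cork 774 [219.2 159.5] [0.729 0.136 0.026]
top cork 261 [553.2 167.6] [ 0.799 -1.119 -0.417]
top cork 155 [348.6 195.9] [ 0.642 -0.248  0.005]
top cork 22 [241.  192.5] [0.626 0.068 0.2  ]
top cork 181 [556.3 209.6] [ 0.633 -1.117 -0.417]
top cork 8 [238.5 199. ] [0.608 0.074 0.207]
top cork 48 [230.1 211.4] [0.594 0.104 0.023]
top cork 14 [165.9 223.9] [0.566 0.302 0.018]
top cork 19 [156.7 241.9] [0.509 0.318 0.065]
top cork 609 [555.8 349.9] [ 0.128 -1.031 -0.348]
17.9083
```

View pics/scene6z.png

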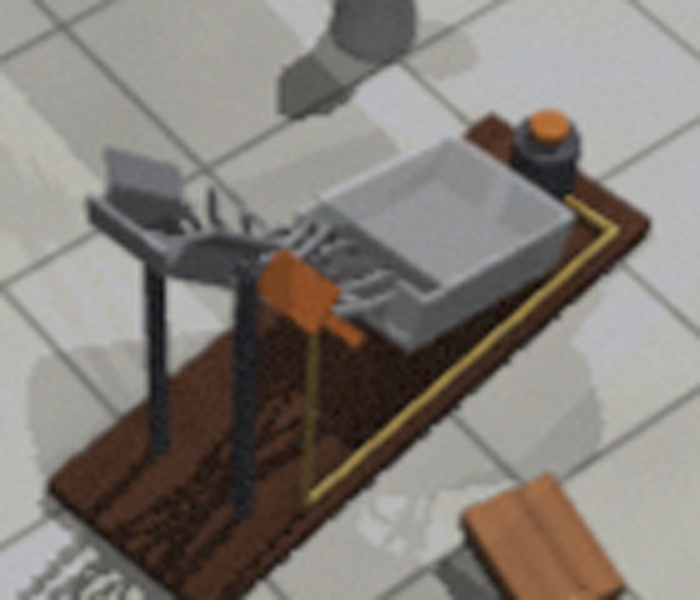

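View pics/scene6.png

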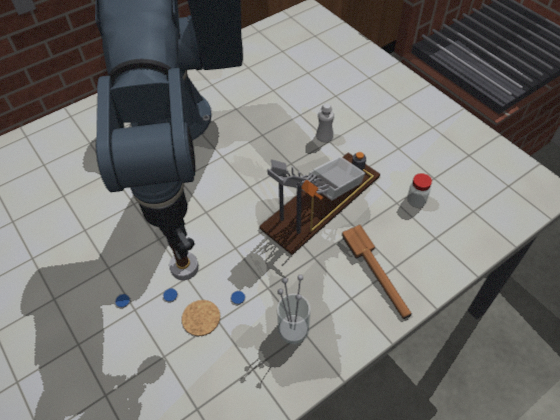

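The pin is home (top at z≈0.067, shutter clear at x≈0.605). Now I'll set the pounder on the coaster and fetch the first token.

```bash
cat > s7.py <<'E'
from h import *
x,y=.631,-.277
manip.move_l((x,y,.090),max_speed=.15)
F0=manip.current_force(); z=.090
while z>.069:
    z-=.0025; manip.move_l((x,y,z),max_speed=.05)
    f=manip.current_force()-F0
    if f[2]>4: break
print(z,f.round(1),manip.current_ee_pos().round(4))
manip.set_gripper(1.0,60)
manip.move_l((x,y,.26),max_speed=.2)
manip.move_ptp((.45,-.20,.30),down(0.0))
for n in("scene","top"):
    im,d=manip.grab_frame(n);W=cloud(n,d)
    cv2.imwrite(f"pics/{n}7.png",im[:,:,::-1])
    b,l=blobs(mask(im,(100,120,50),(125,255,255)),8)
    for i,a,c in b: print(n,a,c.round(1),atz(n,*c,.006).round(3))
    w=W.reshape(-1,3);m=(abs(w[:,0]-x)<.06)&(abs(w[:,1]-y)<.06)
    for a,b in((.018,.032),(.1,.13)):
        k=w[m&(w[:,2]>a)&(w[:,2]<b)]
        if len(k): print(n,a,k.min(0).round(3),k.max(0).round(3))
print(manip.current_time())
E
python3 s7.py
```

```text
0.06999999999999998 [-6.4  3.9 18.2] [ 0.6313 -0.2771  0.0722]
scene 124 [169.8 294.6] [ 0.537 -0.306  0.006]
scene 121 [237.6 297.1] [ 0.641 -0.179  0.006]
scene 124 [122.  300.3] [ 0.482 -0.405  0.006]
scene 0.018 [ 0.604 -0.306  0.019] [ 0.658 -0.252  0.032]
scene 0.1 [ 0.619 -0.29   0.101] [ 0.643 -0.267  0.125]
top 73 [325.4 196.4] [ 0.64  -0.179  0.006]
top 0.018 [ 0.602 -0.305  0.018] [ 0.657 -0.25   0.032]
top 0.1 [ 0.618 -0.287  0.1  ] [ 0.641 -0.265  0.127]
24.1083
```

View pics/scene7.png

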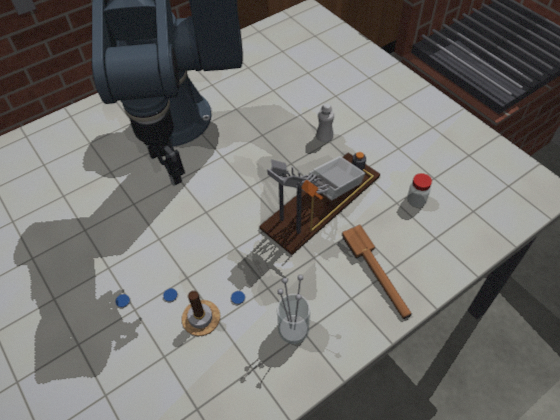

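```bash
cat > tok.py <<'E'
from h import *
import sys
H=(.557,.0255); TH=np.deg2rad(9.25)
def run(x,y,tag,ang=0.0):
    manip.set_gripper(.62,40)
    manip.move_ptp((x,y,.12),down(ang))
    # last look from scene that it is still there
    im,d=manip.grab_frame("scene"); b,l=blobs(mask(im,(100,120,50),(125,255,255)),8)
    print([atz("scene",*c,.006).round(3).tolist() for i,a,c in b])
    manip.move_l((x,y,.02),max_speed=.15); F0=manip.current_force()
    manip.move_l((x,y,.0015),max_speed=.05)
    print("low",manip.current_ee_pos().round(4),(manip.current_force()-F0).round(1))
    manip.set_gripper(0.0,40); w=manip.current_grip_width(); print("width mm",w*85,(manip.current_force()-F0).round(1))
    manip.move_l((x,y,.12),max_speed=.15); print("w lifted",manip.current_grip_width()*85)
    im,d=manip.grab_frame("scene"); u,v=proj("scene",(x,y,.12)).astype(int); 
    cv2.imwrite(f"pics/g{tag}.png",cv2.resize(im[max(v-50,0):v+50,max(u-60,0):u+60,::-1],None,fx=5,fy=5))
    b,l=blobs(mask(im,(100,120,50),(125,255,255)),8); print([c.round(0).tolist() for i,a,c in b])
    print(manip.current_time())
def deliver(tag,opn=.75):
    p=manip.current_ee_pos(); manip.move_l((p[0],p[1],.33),max_speed=.25)
    manip.move_ptp((*H,.33),down(TH)); manip.move_l((*H,.270),max_speed=.1)
    print("w",manip.current_grip_width()*85,manip.current_ee_pos().round(4))
    manip.dwell(.2); manip.set_gripper(opn)
    manip.dwell(.3); manip.move_l((*H,.34),max_speed=.2); manip.move_ptp((.47,-.20,.30),down(0.0)); manip.dwell(.5)
    for n in("scene","top"):
        im,d=manip.grab_frame(n)
        cv2.imwrite(f"pics/{n}d{tag}.png",im[:,:,::-1])
        b=(130,200,290,275) if n=="top" else (250,130,390,250); x0,y0,x1,y1=b
        cv2.imwrite(f"pics/{n}d{tag}z.png",cv2.resize(im[y0:y1,x0:x1,::-1],None,fx=5,fy=5,interpolation=cv2.INTER_CUBIC))
        b,l=blobs(mask(im,(100,120,50),(125,255,255)),8)
        for i,a,c in b: print(n,a,c.round(1),atz(n,*c,.006).round(3))
    print(manip.current_time())
E
python3 -c "
from tok import *
run(.4815,-.405,'1')"
```

```text
[[0.537, -0.306, 0.006], [0.64, -0.179, 0.006], [0.482, -0.405, 0.006]]
low [ 0.4814 -0.4049  0.0012] [ 0.1  0.6 -0.9]
width mm 30.8127924946621 [-0.2  1.3  4.8]
w lifted 30.716918975952193
[[170.0, 295.0], [238.0, 297.0]]
28.3167
```

View pics/g1.png

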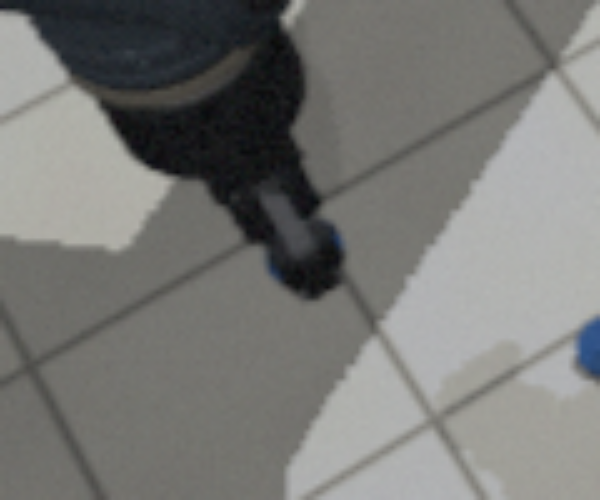

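The token is held, with blue showing on both sides of the near finger at about (305,255).

```bash
python3 -c "
from tok import *
deliver('1')"
```

```text
w 30.701486228971923 [0.5573 0.0254 0.2706]
scene 125 [169.8 294.6] [ 0.537 -0.306  0.006]
scene 121 [237.6 297.1] [ 0.641 -0.179  0.006]
top 73 [325.4 196.4] [ 0.64  -0.179  0.006]
34.65
```

View pics/scened1z.png

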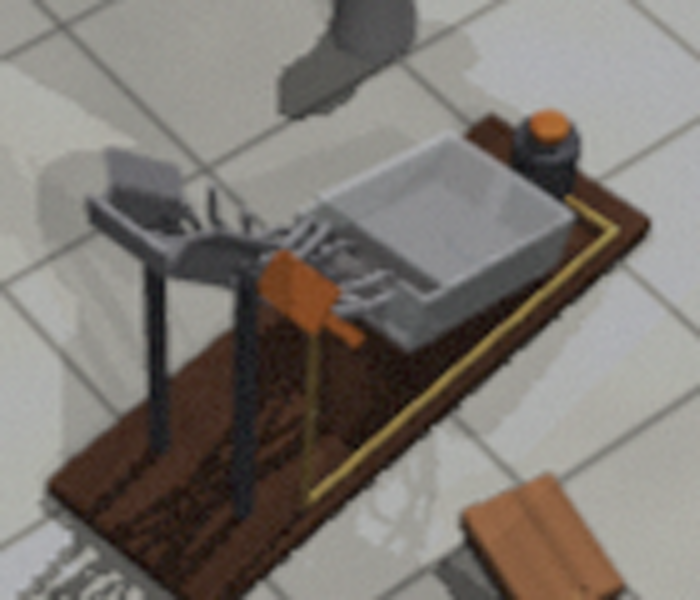

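View pics/topd1z.png

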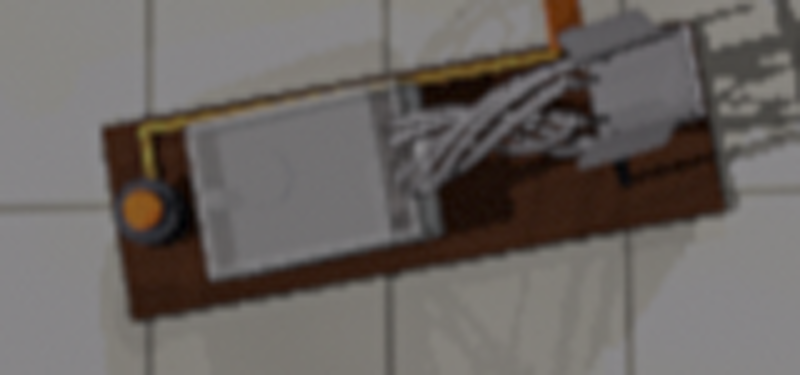

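A faint white disc shows inside the box at (260,175) in the top zoom. I'll enhance the contrast to confirm it, and fetch the second token meanwhile.

```bash
python3 -c "
from tok import *
def enh(tag):
    outs=[]
    for f,(x0,y0,x1,y1) in((f'pics/top{tag}.png',(160,210,225,260)),(f'pics/scene{tag}.png',(305,150,370,205))):
        im=cv2.imread(f)[y0:y1,x0:x1]; g=cv2.createCLAHE(4,(2,2)).apply(cv2.cvtColor(im,cv2.COLOR_BGR2GRAY)); outs.append(cv2.resize(g,(390,300),interpolation=cv2.INTER_CUBIC))
    cv2.imwrite(f'pics/enh{tag}.png',np.hstack(outs))
enh('d1')
run(.537,-.3055,'2')"
```

```text
[[0.537, -0.306, 0.006], [0.64, -0.179, 0.006]]
low [ 0.5369 -0.3054  0.0013] [ 0.  -0.3  0. ]
width mm 30.748831683487207 [-0.2  0.7  5. ]
w lifted 30.68805322099063
[[155.0, 272.0], [238.0, 297.0]]
38.5167
```

View pics/enhd1.png

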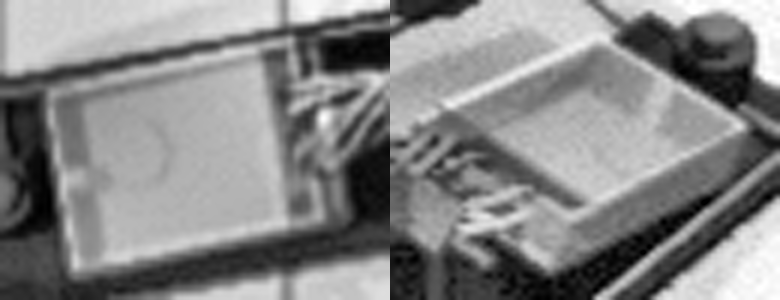

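View pics/g2.png

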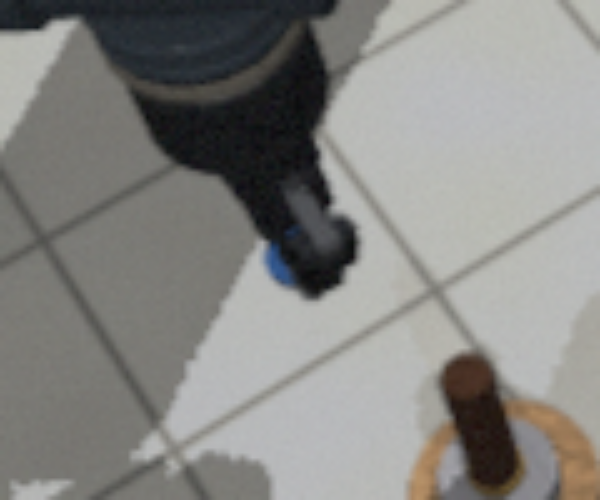

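The enhanced view shows a round white disc at (140,160) in the box, and token 2 is held. Delivering it.

```bash
cat > enh.py <<'E'
import cv2,numpy as np
def enh(tag):
    outs=[]
    for f,(x0,y0,x1,y1) in((f'pics/top{tag}.png',(160,210,225,260)),(f'pics/scene{tag}.png',(305,150,370,205))):
        im=cv2.imread(f)[y0:y1,x0:x1]; g=cv2.createCLAHE(4,(2,2)).apply(cv2.cvtColor(im,cv2.COLOR_BGR2GRAY)); outs.append(cv2.resize(g,(390,300),interpolation=cv2.INTER_CUBIC))
    cv2.imwrite(f'pics/enh{tag}.png',np.hstack(outs))
E
python3 -c "
from tok import *
deliver('2')
from enh import enh;enh('d2')"
```

```text
w 30.659622725196048 [0.5573 0.0253 0.2706]
scene 121 [237.6 297.1] [ 0.641 -0.179  0.006]
top 73 [325.4 196.4] [ 0.64  -0.179  0.006]
44.5
```

View pics/enhd2.png

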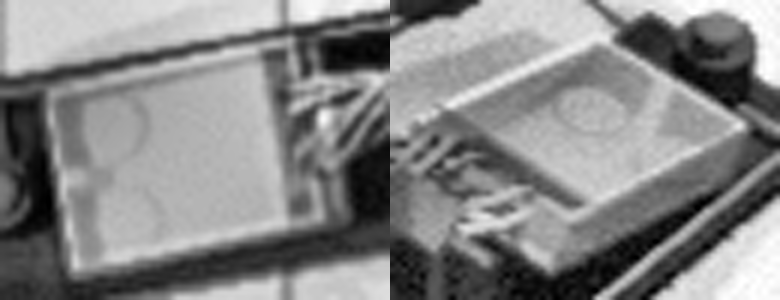

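View pics/scened2.png

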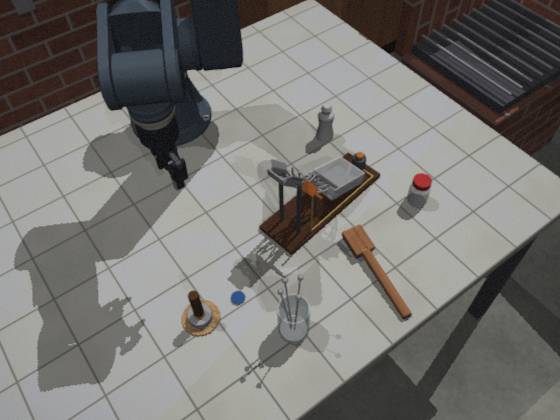

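View pics/topd2z.png

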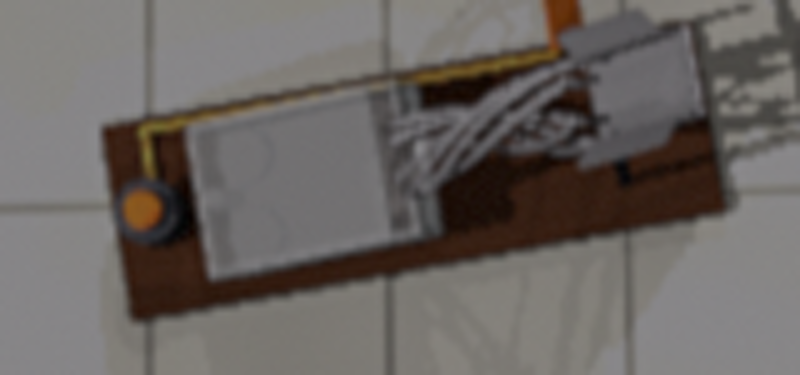

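Two white discs now lie side by side in the box, at (115,130) and (130,210) in the enhanced view. Now the third token.

```bash
python3 -c "
from tok import *
run(.6405,-.179,'3')"
```

```text
[[0.641, -0.179, 0.006]]
low [ 0.6404 -0.1789  0.0013] [0.1 0.2 1.2]
width mm 31.008181007549847 [-0.3 -0.4  5.4]
w lifted 30.471378753257664
[[229.0, 274.0]]
48.4667
```

View pics/g3.png

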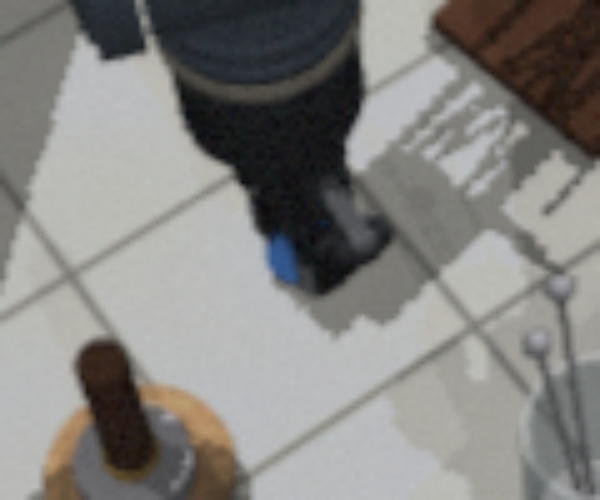

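The blue crescent looks narrower than before, so I'll view the token from a clearer angle before dropping it.

```bash
python3 -c "
from tok import *
p=manip.current_ee_pos(); manip.move_l((p[0],p[1],.33),max_speed=.25)
P=(.55,-.12,.33)
manip.move_ptp(P,down(np.deg2rad(55)))
im,d=manip.grab_frame('scene'); u,v=proj('scene',P).astype(int); print(u,v)
cv2.imwrite('pics/g3b.png',cv2.resize(im[v-30:v+30,u-40:u+40,::-1],None,fx=9,fy=9,interpolation=cv2.INTER_CUBIC))
W=cloud('scene',d);b,l=blobs(mask(im,(100,120,50),(125,255,255)),8)
for i,a,c in b:
    w=W[l==i]; w=w[abs(w[:,2]-.335)<.02]; A=np.c_[w[:,:2],np.ones(len(w))]; print(a,c,w.min(0).round(3),w.max(0).round(3),np.linalg.lstsq(A,w[:,2],rcond=None)[0].round(3))
"
```

```text
223 174
141 [222.66666667 174.04255319] [ 0.534 -0.137  0.329] [ 0.568 -0.107  0.34 ] [0.018 0.012 0.324]
```

View pics/g3b.png

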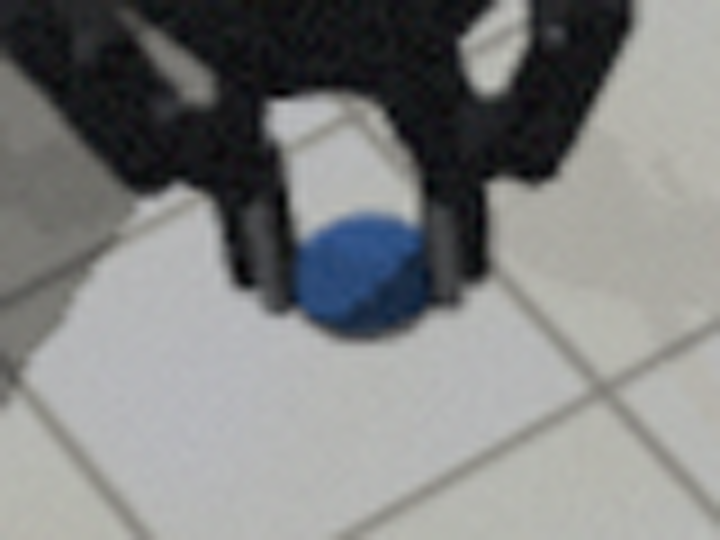

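The token is flat and centred between the pads at (365,275), with a slope of only about 0.02 in depth. Delivering it.

```bash
python3 -c "
from tok import *
deliver('3')
from enh import enh;enh('d3')
for n in('scene','top'):
    for k in('token1','pounder','coaster','mill','vase','brush','spice'):
        print(n,k,[(np.round(r['at'],3).tolist(),round(r['confidence'],2)) for r in manip.look_for(n,k)[:4]])"
```

```text
w 30.747227990559796 [0.5573 0.0254 0.2706]
55.3583
scene token1 [([0.51, 0.312, 0.073], 0.74)]
scene pounder [([0.641, -0.281, 0.025], 0.95)]
scene coaster [([0.642, -0.282, 0.006], 0.61)]
scene mill []
scene vase [([0.782, -0.126, 0.074], 0.89)]
scene brush [([0.75, 0.13, 0.025], 0.58)]
scene spice []
top token1 []
top pounder [([0.627, -0.266, 0.024], 0.85)]
top coaster [([0.633, -0.261, 0.0], 0.83)]
top mill [([0.351, 0.316, 0.095], 0.78)]
top vase [([0.783, -0.12, 0.074], 0.89)]
top brush [([0.739, 0.132, 0.028], 0.93), ([0.51, 0.312, 0.069], 0.43)]
top spice []
```

View pics/enhd3.png

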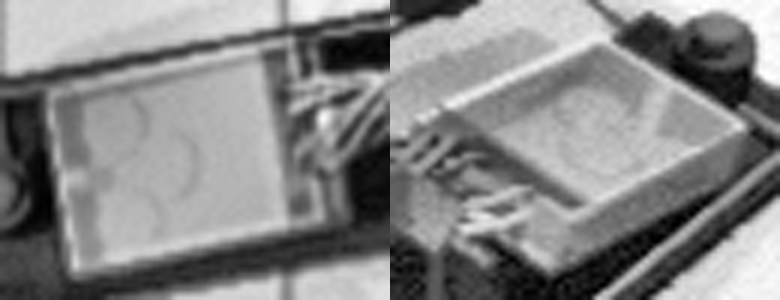

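View pics/scened3.png

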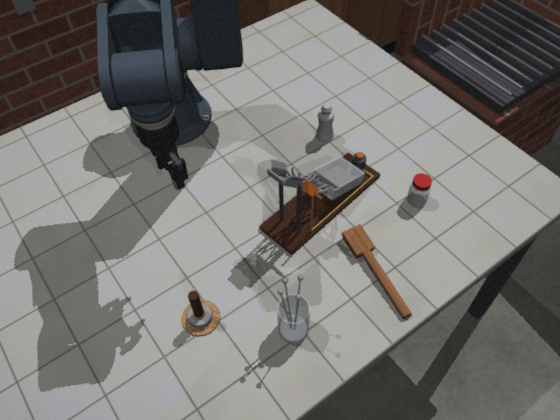

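View pics/topd3z.png

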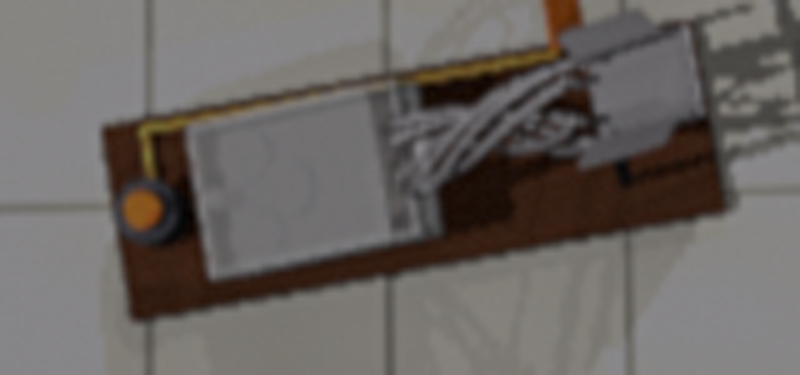

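All three discs are white side up in the box, and no blue shows anywhere. The pounder stands on the coaster and the bystanders are where they were. I'll hand in.

```bash
python3 -c "
from tok import *
manip.move_ptp((.35,-.35,.35),down(0.0)); manip.dwell(.5)
for n in('scene','top'):
    im,d=manip.grab_frame(n); W=cloud(n,d); w=W.reshape(-1,3)
    print(n,'blue',[c.round() for i,a,c in blobs(mask(im,(100,120,50),(125,255,255)),6)[0]])
    k=w[(abs(w[:,0]-.631)<.06)&(abs(w[:,1]+.277)<.06)&(w[:,2]>.1)&(w[:,2]<.13)]; print(k.min(0).round(3),k.max(0).round(3)) if len(k) else None
    print('pin',[np.nanmedian(W[l==i],0).round(3) for b,l in [blobs(mask(im,(5,170,80),(18,255,255)),8)] for i,a,c in b][:6])
manip.sign_off(); print(manip.current_time())"
```

```text
scene blue []
[ 0.619 -0.29   0.1  ] [ 0.643 -0.267  0.125]
pin [array([0.513, 0.311, 0.068]), array([0.604, 0.064, 0.199])]
top blue []
[ 0.619 -0.287  0.103] [ 0.642 -0.265  0.127]
pin [array([0.606, 0.068, 0.201]), array([0.512, 0.314, 0.067])]
the job is handed in; nothing more can be done
the job is handed in; nothing more can be done
```

I cleared away all three tokens that were on the table and handed the job in after about 57 s of the 210 s allowed. I knocked the pin home with the pounder, stood the pounder on its coaster, then dropped the tokens blue side up into the hopper one at a time.

**Final checks**
- **Pin and shutter:** the pin's top measures 0.067–0.068 m above the table (0.069 m is fully home). The shutter is drawn aside.
- **Tokens:** three white discs show in the clear box, faint but visible after contrast enhancement. No blue shows in either camera.
- **Pounder:** it stands upright, centred on the coaster to within about 2 mm.
- **Bystanders:** the vase and brush were found again by the networks where they started.

**Where checks failed or disagreed:** in the last look the networks missed the spice jar in both views and the mill in one. Both stand in their original places in the picture. The networks also took the orange pin for a token, which I ruled out by its position. The gripper read about 31 mm on the 34 mm tokens, but it also read about 2 mm low on the pounder handle.

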